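# Close the carving tools against the dust

### The arm

A 6-joint arm with a two-finger parallel gripper is mounted at the origin on the work surface. World frame = base frame: x ahead of the robot, y to its left, z up, the work surface at z = 0. Lengths are in mm, angles in rad, forces in N, time in s.
With the tool pointing down it reaches from about 275 to 1000 mm from the base axis. Payload 8.4 kg.
Tool frame: the origin (TCP) lies at the very end of the fingers, on their centre line; the grasp point (between the pads) lies 19 mm behind it; z points along the fingers, y is the line along which they close (so a half turn about z gives the same grasp; the last joint's range is limited). The gripper opens to 85 mm and grips with 20 to 120 N. Pads are 22 mm wide; open, the fingers measure 114 mm over their backs; the gripper's body (76 mm by 85 mm) begins 54 mm behind the grasp point. The pads swing forward as they close: fully open they stand 13 mm farther back than shut.
Start: joints at [-1.178, 0.353, 1.633, -0, 1.155, -0.002], TCP at [240.389, -576.924, 231.281] pointing down, gripper open.
Joint ranges: [-2.63, 2.63], [-0.92, 2.1], [0.06, 2.66], [-1.3, 4.44], [0, 2.69], [-3.02, 3.02]. Speed limits (rad/s): [2.22, 2.22, 2.79, 3.14, 3.14, 3.14].

### API

Orientations are given as [roll, pitch, yaw] about the fixed x, y, z axes, in that order (R = Rz(yaw) Ry(pitch) Rx(roll)).
In Python, from rig import r, vision gives the robot as it stands. The module is installed in compiled form; this text tells all that it offers.
- The arm moves only by the tool play_rows, never from a script. Its argument "steps" is a list of rows, each an object with "delta_pos": the shift along the tool's x, y, z in cm, a list of three; "yaw": the turn about the tool's z in rad; "jaw": the opening in per cent of the stroke, from 0 (shut) to 100 (fully open). A call has exactly 8 rows; each row is the pose to reach, as a shift and turn from the pose commanded when the call began, along the tool's axes at that moment; what a row does not reach only later rows make up. A row lasts 1/10 s, in which the tool goes at most 50 mm and 8.59 degrees, less where a joint would pass 70% of its speed; a pose out of reach is approached as far as the arm can. A call with a gripper value outside its range is refused whole. The fingers move at their own pace and stop on an object; "grip_force" is the grip in N (left out, the last holds). Time passes only in rows, so rows that repeat a pose let the fingers close, or fill a call up. It gives the time, the measured TCP pose, the force, the opening and the grip force at its end, in the units of the state.
- r.sense(): the state, without advancing time (a new reading comes with each control period).
- vision.grab_frame(name): name is "scene" or "top" or "wrist"; returns (picture, depth): 420x560x3 uint8, red, green, blue; 420x560 float32, mm along the optical axis (not along the pixel's ray), 0 where there is no reading.
- vision.calibration(name): a dict with "mtx" (3x3 intrinsics, pixels), "extrinsics" (4x4, takes a point from camera to world coordinates). Camera axes: x right, y down, z forward; pixel columns grow to the right and rows downward; lengths in mm; the calibration is good to about 2 mm. The wrist camera is an equidistant fisheye: a pixel r from the principal point sees the ray r / f radians off the axis. A picture is of the moment at which its call begins: read the wrist's pose just before it. calibration takes no time and is no camera call; for the wrist camera it gives the pose at the moment of the call.
- r.sign_off(): hands the job in; it is judged then, once.
Trained networks look in the newest picture that a camera, given by its name, has taken for a name from the list of things; names that differ only in an ending like _2 or _b are one class to them, and where a whole thing is asked for, a point or a joint stands for the part that bears it (a point fixed in the world has none). Each returns a list of dicts, best first, with "conf" (0 to 1); they miss things now and then, are a little off and sometimes report something else, mostly with a low value. They report only what shows in the picture. A call takes as long as a camera call.
- vision.cut_out(camera, thing): "region" (420x560 bool, what is visible of it) and "uv" ([column, row] in pixels, amid what is visible of it).
- vision.landmark_of(camera, thing): "uv" ([column, row] in pixels: a listed point, or the origin of a listed thing).
The state is a dict: "clock": time; "qpos": joint angles; "qvel": joint speeds; "joint_efforts": joint torques, N m; "eef_pos": TCP position; "tcp_rot": TCP orientation; "contact_force": force on the tool from outside, world axes, zero at the start; "wrist_torque": the same for the moment, N m; "opening": opening from 0.0 (shut) to 1.0 (fully open); "grasp_force": force on a finger pad.
Only numpy, scipy, OpenCV 4.12 (cv2) and the standard library are available. Lean on these libraries where they do the work, as an engineer would, in place of code of your own. Each camera call takes 0.05 s, during which the arm holds its last target. There are 200 camera calls.

### The job

Close up the carving tools before the stone dust flies: push the wide drawer of the chest fully home, and slide the till box's cover fully shut over its tray by pushing on its batten. Only push with the fingertips or the outside of the fingers: do not take anything between the fingers or lift anything. Leave the narrow drawer open just as it stands, with its stone drying, and do not disturb the other things on the bench.

Things in the scene. Friction and masses are not known exactly. Their poses are not given: they have to be found in the camera images.
- chest: wooden chest fixed to the bench, 250 mm wide, 210 mm deep, 85 mm high, with two drawers side by side in its front: a wide one (front 153 mm wide) and a narrow one (front 90 mm wide). It may stand left or right of the till box and be turned by up to 0.3 rad. Origin at the bench surface below the middle of the closed drawers' front face; x points into the chest (the way a drawer is pushed shut), y to the wide drawer's side, z up.
- wide_drawer (a joint): how far the wide drawer stands out of the chest, m: 0 is fully shut (a hard stop), 0.13 fully out. It starts open. It slides with 2 to 3 N and stays where it is left.
- wide_drawer_pull (a point): middle of the front of the brass pull on the wide drawer's front, 41 mm above the bench (axes as the chest's). The pull is a solid lug 50 mm wide, 22 mm high, standing 12 mm out of the drawer front, which is flat, 14 mm thick and reaches from 4 to 80 mm above the bench.
- narrow_drawer (a joint): how far the narrow drawer stands out of the chest, m: 0 is fully shut. It starts open, with a flat sharpening stone drying in it, and must stay so.
- narrow_drawer_pull (a point): middle of the front of the brass pull on the narrow drawer's front, shaped like the wide drawer's
- till: low wooden till box fixed to the bench, 150 mm deep (x), 250 mm wide (y), 70 mm high, edge rails 82 mm high; its -y half is an open tray of small rasps, its +y half a solid deck. Origin on the bench under the middle of the box; y points from the tray to the deck, x away from the robot, z up. It may be turned by up to 0.4 rad.
- cover (a joint): how far the till's sliding cover stands open, m: 0 is shut over the tray (a hard stop), 0.112 fully back over the deck. It starts open; push it towards the till's -y to shut it. It slides with 2 to 3 N and stays where it is left.
- cover_batten (a point): middle of the top of the wooden batten on the cover, 100 mm above the bench (axes as the till's). The batten is 80 mm long (till x), 14 mm thick (till y) and stands 22 mm above the cover, whose flat top, 124 x 125 mm, is 78 mm above the bench; the batten crosses the cover's middle.
- offcut: squared marble offcut, 34 x 34 x 40 mm, standing loose on the bench between the chest and the till box, in front of them; origin at the centre of its underside
- owl: marble owl, 54 mm across, 100 mm tall, standing loose on the back of the chest's top; origin at the centre of its underside
- lion: plaster four-legged animal, 95 mm long, 45 mm wide, 90 mm tall, standing loose behind the till box; origin at the centre of its underside
- chisel: stone chisel, 205 mm long, 18 mm high, lying loose on the bench in front of the till box; origin on its underside near the middle, its x axis points to the blade
- mallet: round wooden mallet, 84 mm across, 218 mm tall, standing on its head near one side of the bench; origin at the centre of its underside
- pot: white ceramic jar with a steel cap, 70 mm across, 85 mm tall, near one side of the bench; origin at the centre of its underside
- bowl: plaster bowl, 90 mm across, 40 mm tall, near the left side of the bench; origin at the centre of its underside

How it is judged:
By the outcome, as a careful person would: the job done as asked, in the order asked, and still so for the second after the job is handed in, with the robot touching nothing.
It also fails if it takes over 43 s, if anything falls off the work surface, if the arm or the gripper's body presses on something with over 40 N, if the wrist force passes 120 N, or if a joint passes its speed limit or range.

## Working session

There is one attempt and no reset: what is moved stays moved. The work goes in short steps, Python scripts to look and compute and a tool call to move; the robot and the scene stay as the last step left them, time stands still between calls to the robot, and variables do not carry over. Pictures are saved under pics/ and viewed, at most 10 in all, crops included, and the job is handed in when it is done.

Besides the shell and the picture viewer there is one more tool, called as name([rows], argument=value, ...), one row to a line, values as JSON. play_rows: Moves the arm, as the interface text tells. Its arguments: {"type":"object","properties":{"steps":{"type":"array"},"grip_force":{"type":"number"}},"required":["steps"]}

```bash
mkdir -p pics; cat > h.py <<'E'
from rig import r, vision
import numpy as np, cv2
def px2w(cal,uv,d):
    K=cal["mtx"];p=np.array([(uv[0]-K[0][2])/K[0][0]*d,(uv[1]-K[1][2])/K[1][1]*d,d,1])
    return (np.array(cal["extrinsics"])@p)[:3]
def ray_z(cal,uv,z):
    a=px2w(cal,uv,1.);o=np.array(cal["extrinsics"])[:3,3];return o+(a-o)*(z-o[2])/(a-o)[2]
def cloud(cal,depth):
    K=cal["mtx"];v,u=np.mgrid[0:420,0:560]
    P=np.stack([(u-K[0][2])/K[0][0]*depth,(v-K[1][2])/K[1][1]*depth,depth,np.ones_like(depth)],-1)
    return (P@np.array(cal["extrinsics"]).T)[...,:3]
E
python3 - <<'E'
from h import *
for c in("scene","top"):
    im,d=vision.grab_frame(c);cal=vision.calibration(c)
    cv2.imwrite(f"pics/{c}1.png",im[...,::-1]);np.savez(c+"1.npz",im=im,d=d,K=cal["mtx"],E=cal["extrinsics"])
    print(c,np.round(cal["extrinsics"],2).tolist())
    for t,z in(("wide_drawer_pull",41),("narrow_drawer_pull",41),("cover_batten",100),("chest",0),("till",0),("offcut",0),("chisel",0),("mallet",0),("pot",0),("bowl",0),("owl",85),("lion",0)):
        for o in vision.landmark_of(c,t)[:2]: print(t,np.round(o["uv"],1),round(o["conf"],2),np.round(ray_z(cal,o["uv"],z),1))
print(r.sense())
E
```

```text
scene [[0.18, 0.53, -0.83, 1877.01], [0.98, -0.08, 0.17, -240.68], [0.03, -0.84, -0.54, 912.93], [0.0, 0.0, 0.0, 1.0]]
wide_drawer_pull [408.9 195.6] 0.21 [502.7 470.4  41. ]
narrow_drawer_pull [318.8 201.9] 0.61 [498.3 152.7  41. ]
cover_batten [231.5 203.8] 0.62 [ 563.8 -142.6  100. ]
cover_batten [409.9 197. ] 0.38 [604.5 422.1 100. ]
chest [346.1 221.2] 0.88 [565.2 231.5   0. ]
till [217.6 229.7] 0.89 [ 551.8 -188.9    0. ]
offcut [271.1 210.6] 0.53 [465.1  -2.7   0. ]
mallet [115.1 244. ] 0.58 [ 581.9 -499.3    0. ]
pot [409.9 218.6] 0.97 [581.7 448.3   0. ]
bowl [410.7 196.1] 0.79 [442.4 508.9   0. ]
owl [372.5 225.2] 0.62 [719.6 259.3  85. ]
lion [234.  258.1] 0.83 [ 705.3 -152.     0. ]
lion [217.5 231.6] 0.39 [ 562.3 -190.     0. ]
top [[-0.0, -1.0, 0.09, 480.24], [-1.0, 0.0, 0.0, -6.46], [-0.0, -0.09, -1.0, 1399.6], [0.0, 0.0, 0.0, 1.0]]
wide_drawer_pull [194.2 236.5] 0.67 [500.8 281.4  41. ]
narrow_drawer_pull [234.5 238.9] 0.7 [492.6 148.5  41. ]
cover_batten [326.9 216. ] 0.83 [ 563.5 -149.9  100. ]
chest [215.7 219.7] 0.84 [558.3 217.7   0. ]
till [336.7 216.6] 0.79 [ 5
[... 426 characters left out ...]
  0. ]
{'clock': 1.3, 'qpos': array([-1.17842402e+00,  3.53005332e-01,  1.63340287e+00, -1.90453730e-06,
        1.15519566e+00, -2.38947321e-03]), 'qvel': array([-0.00033318, -0.00046748,  0.00095552,  0.00135336, -0.00098962,
       -0.00174757]), 'joint_efforts': array([ 2.59530461e-03, -6.05172229e+01, -3.42440665e+01,  1.01312592e-04,
        1.20762707e-03,  2.53703959e-06]), 'eef_pos': array([ 240.37387603, -576.92943723,  231.27640335]), 'tcp_rot': array([-3.14158144e+00,  1.71560555e-06,  3.94762546e-01]), 'contact_force': array([-0.36110524, -0.37984297, -0.38884411]), 'wrist_torque': array([-0.07622193,  0.02467812,  0.04842404]), 'grasp_force': 0.0, 'opening': 1.0024323989662494}
```

```bash
python3 - <<'E'
from h import *
im=cv2.imread("pics/top1.png")[140:280,110:470];cv2.imwrite("pics/c1.png",cv2.resize(im,None,fx=2.2,fy=2.2,interpolation=cv2.INTER_CUBIC))
z=np.load("top1.npz");P=cloud(dict(mtx=z["K"],extrinsics=z["E"]),z["d"])
def reg(n,xr,yr,zr):
    m=(P[...,0]>xr[0])&(P[...,0]<xr[1])&(P[...,1]>yr[0])&(P[...,1]<yr[1])&(P[...,2]>zr[0])&(P[...,2]<zr[1])
    q=P[m];
    if len(q)<5:print(n,len(q));return
    b=cv2.minAreaRect(q[:,:2].astype(np.float32));print(n,len(q),np.round(q[:,2].mean(),1),np.round(cv2.boxPoints(b)).tolist(),np.round(b[2],1))
reg("chesttop",(450,850),(60,400),(82,89))
reg("drawers",(400,600),(60,400),(60,82.0))
reg("pulls",(400,600),(60,400),(44,58))
reg("batten",(450,700),(-330,-30),(93,110))
reg("cover",(450,700),(-330,-30),(74,80.5))
reg("till",(450,700),(-340,-30),(60,110))
reg("offcut",(400,500),(-40,50),(30,60))
reg("chisel",(380,520),(-350,-80),(6,30))
reg("bowl",(400,520),(440,560),(10,60))
E
```

```text
chesttop 3285 84.8 [[493.0, 111.0], [759.0, 77.0], [791.0, 325.0], [524.0, 359.0]] 82.7
drawers 600 73.6 [[504.0, 98.0], [598.0, 98.0], [599.0, 355.0], [505.0, 356.0]] 89.7
pulls 203 50.7 [[492.0, 342.0], [496.0, 96.0], [597.0, 98.0], [594.0, 343.0]] 0.8
batten 113 99.3 [[524.0, -157.0], [528.0, -171.0], [603.0, -149.0], [599.0, -135.0]] 16.9
cover 1334 77.6 [[467.0, -92.0], [541.0, -332.0], [735.0, -272.0], [661.0, -32.0]] 17.2
till 2779 77.9 [[466.0, -92.0], [540.0, -332.0], [738.0, -271.0], [665.0, -31.0]] 17.1
offcut 104 39.0 [[432.0, 12.0], [442.0, -20.0], [474.0, -9.0], [463.0, 22.0]] 18.3
chisel 287 13.9 [[367.0, -88.0], [390.0, -347.0], [518.0, -335.0], [495.0, -76.0]] 5.2
bowl 427 26.1 [[411.0, 451.0], [496.0, 450.0], [497.0, 539.0], [411.0, 540.0]] 89.8
```

View pics/c1.png

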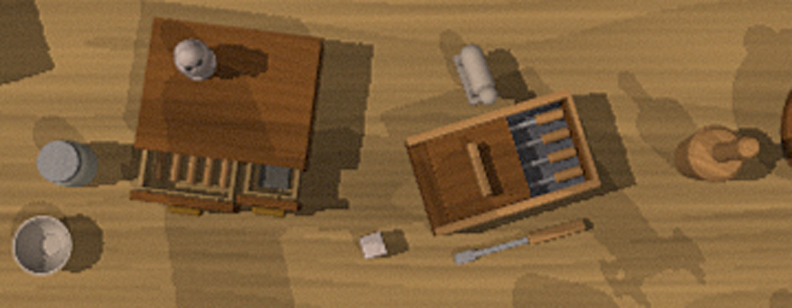

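View pics/scene1.png

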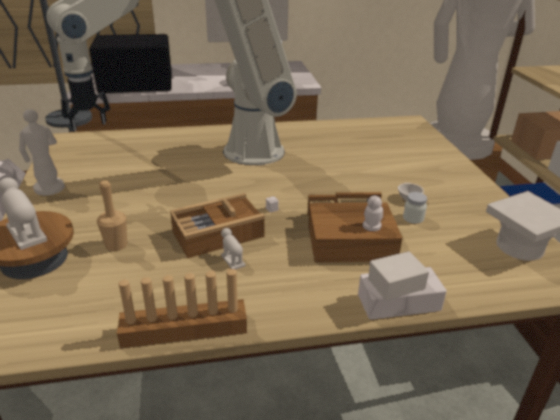

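The pictures show the chest on the left, with the wide pull at crop (187,211) and the narrow pull at (271,211). The till is on the right, with the batten at (480,167), and the offcut and chisel stand in front at (373,245) and (520,243). Next I refine the frames and plan the first move.

```bash
cat >> h.py <<'E'
from scipy.spatial.transform import Rotation as Ro
def mv(p,yaw,s=None):
    """print tool-frame shift in cm and turn from present pose to world p, yaw"""
    s=s or r.sense();R=Ro.from_euler("xyz",s["tcp_rot"]).as_matrix()
    dy=(yaw-s["tcp_rot"][2]+np.pi)%(2*np.pi)-np.pi
    print("->",np.round(p),"d cm",np.round(R.T@(np.array(p)-s["eef_pos"])/10,2),"yaw",round(-dy,3))
E
python3 - <<'E'
from h import *
z=np.load("top1.npz");P=cloud(dict(mtx=z["K"],extrinsics=z["E"]),z["d"])
def pts(xr,yr,zr):
    m=np.all([(P[...,i]>a[0])&(P[...,i]<a[1]) for i,a in enumerate((xr,yr,zr))],0);return P[m]
q=pts((590,850),(60,400),(81,89));b=cv2.minAreaRect(q[:,:2].astype(np.float32));print("chest top back",np.round(cv2.boxPoints(b),1).tolist())
# drawer front bars / pulls in frame yaw a
a=-.127;ex=np.array([np.cos(a),np.sin(a)]);ey=np.array([-ex[1],ex[0]])
back=(q[:,:2]@ex);by=q[:,:2]@ey;print("back x",np.percentile(back,[99,100]),"y",np.percentile(by,[.5,99.5]))
for yr in((120,200),(240,350)):
    w=pts((440,600),yr,(30,90));x=w[:,:2]@ex
    for zl,zh in((40,60),(70,90)):
        m=(w[:,2]>zl)&(w[:,2]<zh);print(yr,zl,np.percentile(x[m],[1,5,10]),"lat",np.percentile((w[m][:,:2]@ey),[2,98]))
q=pts((440,640),(-340,-20),(75,92));b=cv2.minAreaRect(q[:,:2].astype(np.float32));print("till",np.round(cv2.boxPoints(b),1).tolist())
mv((380,-100,240),-.125)
s=r.sense();s["eef_pos"]=np.array((380,-100,240.));mv((445,288,150),-.125,s)
E
```

```text
chest top back [[565.5999755859375, 100.5999984741211], [760.2999877929688, 76.5999984741211], [790.9000244140625, 325.1000061035156], [596.2000122070312, 349.1000061035156]]
back x [741.54958974 743.73668093] y [173.32088461 421.23229268]
(120, 200) 40 [474.05321195 475.70160733 477.38674478] lat [194.2314213  255.83276144]
(120, 200) 70 [486.06566608 487.67740797 489.66913685] lat [188.68820141 268.67408995]
(240, 350) 40 [459.89209347 460.73477935 461.76627739] lat [319.77828065 414.38225873]
(240, 350) 70 [472.10375368 472.93078852 474.1048472 ] lat [308.29159745 412.00420045]
till [[466.5, -92.0999984741211], [540.0, -331.5], [683.2999877929688, -287.5], [609.7000122070312, -48.099998474121094]]
-> [ 380 -100  240] d cm [ 31.23 -38.65  -0.87] yaw 0.52
-> [445 288 150] d cm [ 20.92 -33.32   9.  ] yaw 0.52
```

play_rows([
  {"delta_pos": [4, -5, -1], "yaw": 0.0, "jaw": 0},
  {"delta_pos": [8, -10, -1], "yaw": 0.1, "jaw": 0},
  {"delta_pos": [12, -15, -1], "yaw": 0.2, "jaw": 0},
  {"delta_pos": [16, -20, -1], "yaw": 0.3, "jaw": 0},
  {"delta_pos": [20, -25, -1], "yaw": 0.4, "jaw": 0},
  {"delta_pos": [24, -30, -1], "yaw": 0.52, "jaw": 0},
  {"delta_pos": [28, -35, -1], "yaw": 0.52, "jaw": 0},
  {"delta_pos": [31, -38.5, -1], "yaw": 0.52, "jaw": 0},
], grip_force=40)

```text
clock: 2.1
eef_pos: [351.4, -191.5, 241.6]
tcp_rot: [3.141, -0.001, -0.126]
contact_force: [2.0, 0.3, -0.6]
opening: -0.001
grasp_force: 0.0
```

```bash
python3 - <<'E'
from h import *
s=r.sense();print(s["clock"],s["eef_pos"],s["tcp_rot"],s["qpos"],s["opening"],s["contact_force"]);mv((445,288,130),-.1225)
E
```

```text
2.1 [ 351.38157069 -191.4841858   241.56445148] [ 3.14129489e+00 -1.02139819e-03 -1.26103236e-01] [-5.02788205e-01 -2.34014943e-02  2.06821510e+00  1.11127761e-04
  1.09571973e+00  1.19406073e+00] -0.0005127471594543813 [ 1.97510067  0.30922323 -0.55770685]
-> [445 288 130] d cm [  3.25 -48.75  11.15] yaw -0.004
```

play_rows([
  {"delta_pos": [0.5, -5, 0], "yaw": 0, "jaw": 0},
  {"delta_pos": [1, -10, 0], "yaw": 0, "jaw": 0},
  {"delta_pos": [1.5, -15, 0], "yaw": 0, "jaw": 0},
  {"delta_pos": [2, -20, 0], "yaw": 0, "jaw": 0},
  {"delta_pos": [2.5, -25, 0], "yaw": 0, "jaw": 0},
  {"delta_pos": [3, -30, 0], "yaw": 0, "jaw": 0},
  {"delta_pos": [3, -35, 0], "yaw": 0, "jaw": 0},
  {"delta_pos": [3, -38, 0], "yaw": 0, "jaw": 0},
])

```text
clock: 2.9
eef_pos: [428.7, 183.3, 241.5]
tcp_rot: [-3.141, -0.001, -0.124]
contact_force: [0.6, -0.8, 0.4]
opening: -0.002
grasp_force: 0.0
```

```bash
python3 - <<'E'
from h import *
c,d=vision.grab_frame("scene");c,d=vision.grab_frame("scene")
mv((435,290,130),-.1225);print(r.sense()["eef_pos"],r.sense()["qpos"])
E
```

```text
-> [435 290 130] d cm [ -0.7  -10.62  11.16] yaw 0.001
[429.01674219 183.58320499 241.41281242] [4.00483201e-01 9.11947567e-02 1.94865669e+00 9.78296779e-04
 1.10046553e+00 2.09245613e+00]
```

play_rows([
  {"delta_pos": [0.4, -5, 0], "yaw": 0, "jaw": 0},
  {"delta_pos": [0.8, -10.6, 2], "yaw": 0, "jaw": 0},
  {"delta_pos": [0.8, -10.6, 7], "yaw": 0, "jaw": 0},
  {"delta_pos": [0.8, -10.6, 12], "yaw": 0, "jaw": 0},
  {"delta_pos": [0.8, -10.6, 16], "yaw": 0, "jaw": 0},
  {"delta_pos": [0.8, -10.6, 18], "yaw": 0, "jaw": 0},
  {"delta_pos": [0.8, -10.6, 19.5], "yaw": 0, "jaw": 0},
  {"delta_pos": [0.8, -10.6, 20.8], "yaw": 0, "jaw": 0},
])

```text
clock: 3.8
eef_pos: [449.5, 283.3, 32.2]
tcp_rot: [3.141, 0.001, -0.126]
contact_force: [-0.2, 0.6, -0.2]
opening: -0.0
grasp_force: 0.0
```

```bash
python3 - <<'E'
from h import *
im,d=vision.grab_frame("top")
cv2.imwrite("pics/t2.png",cv2.resize(im[140:280,110:310,::-1],None,fx=3,fy=3,interpolation=cv2.INTER_CUBIC))
s=r.sense();print(s["eef_pos"],s["tcp_rot"],s["contact_force"],s["clock"])
for x in(430,440,495,508):mv((x*.992+343*.1267,-x*.1267+343*.992,33),-.1225)
E
```

```text
[448.79050545 282.89781655  30.86411077] [ 3.13976613e+00  2.03036871e-03 -1.25680271e-01] [-0.81356438 -0.19138044 -1.22437168] 3.85
-> [470. 286.  33.] d cm [ 2.07 -0.55 -0.22] yaw -0.003
-> [480. 285.  33.] d cm [ 3.07 -0.55 -0.22] yaw -0.003
-> [534. 278.  33.] d cm [ 8.57 -0.54 -0.23] yaw -0.003
-> [547. 276.  33.] d cm [ 9.87 -0.54 -0.23] yaw -0.003
```

View pics/t2.png

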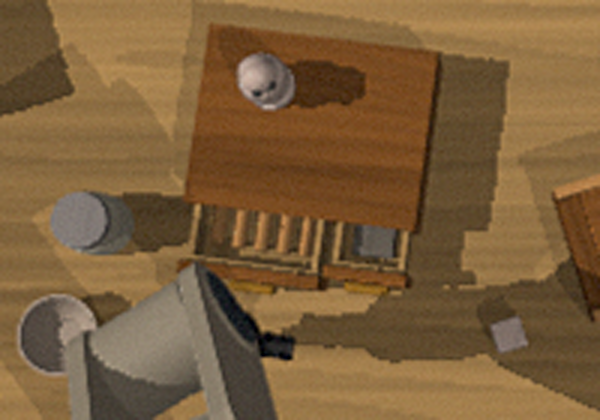

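play_rows([
  {"delta_pos": [1.5, -0.5, -0.2], "yaw": 0, "jaw": 0},
  {"delta_pos": [2.5, -0.5, -0.2], "yaw": 0, "jaw": 0},
  {"delta_pos": [3.5, -0.5, -0.2], "yaw": 0, "jaw": 0},
  {"delta_pos": [4.4, -0.5, -0.2], "yaw": 0, "jaw": 0},
  {"delta_pos": [5.3, -0.5, -0.2], "yaw": 0, "jaw": 0},
  {"delta_pos": [6.2, -0.5, -0.2], "yaw": 0, "jaw": 0},
  {"delta_pos": [7, -0.5, -0.2], "yaw": 0, "jaw": 0},
  {"delta_pos": [7.5, -0.5, -0.2], "yaw": 0, "jaw": 0},
])

```text
clock: 4.65
eef_pos: [525.4, 279.6, 35.2]
tcp_rot: [3.142, -0.0, -0.125]
contact_force: [-2.2, -0.0, 0.7]
opening: -0.001
grasp_force: 0.9
```

play_rows([
  {"delta_pos": [0.4, 0, 0], "yaw": 0, "jaw": 0},
  {"delta_pos": [0.8, 0, 0], "yaw": 0, "jaw": 0},
  {"delta_pos": [1.1, 0, 0], "yaw": 0, "jaw": 0},
  {"delta_pos": [1.4, 0, 0], "yaw": 0, "jaw": 0},
  {"delta_pos": [1.6, 0, 0], "yaw": 0, "jaw": 0},
  {"delta_pos": [1.8, 0, 0], "yaw": 0, "jaw": 0},
  {"delta_pos": [1.9, 0, 0], "yaw": 0, "jaw": 0},
  {"delta_pos": [2, 0, 0], "yaw": 0, "jaw": 0},
])

```text
clock: 5.45
eef_pos: [544.5, 277.3, 35.2]
tcp_rot: [3.141, 0.0, -0.125]
contact_force: [-1.0, -1.3, -0.6]
opening: 0.001
grasp_force: 0.8
```

play_rows([
  {"delta_pos": [0.1, 0, 0], "yaw": 0, "jaw": 0},
  {"delta_pos": [0.15, 0, 0], "yaw": 0, "jaw": 0},
  {"delta_pos": [0.2, 0, 0], "yaw": 0, "jaw": 0},
  {"delta_pos": [0.25, 0, 0], "yaw": 0, "jaw": 0},
  {"delta_pos": [0.3, 0, 0], "yaw": 0, "jaw": 0},
  {"delta_pos": [0.35, 0, 0], "yaw": 0, "jaw": 0},
  {"delta_pos": [0.4, 0, 0], "yaw": 0, "jaw": 0},
  {"delta_pos": [0.4, 0, 0], "yaw": 0, "jaw": 0},
])

```text
clock: 6.25
eef_pos: [548.6, 276.8, 35.3]
tcp_rot: [-3.141, -0.0, -0.125]
contact_force: [-1.6, -0.0, -0.2]
opening: 0.006
grasp_force: 0.6
```

play_rows([
  {"delta_pos": [0.1, 0, 0], "yaw": 0, "jaw": 0},
  {"delta_pos": [0.15, 0, 0], "yaw": 0, "jaw": 0},
  {"delta_pos": [0.2, 0, 0], "yaw": 0, "jaw": 0},
  {"delta_pos": [0.25, 0, 0], "yaw": 0, "jaw": 0},
  {"delta_pos": [0.3, 0, 0], "yaw": 0, "jaw": 0},
  {"delta_pos": [0.35, 0, 0], "yaw": 0, "jaw": 0},
  {"delta_pos": [0.4, 0, 0], "yaw": 0, "jaw": 0},
  {"delta_pos": [0.4, 0, 0], "yaw": 0, "jaw": 0},
])

```text
clock: 7.05
eef_pos: [551.2, 276.5, 35.3]
tcp_rot: [3.141, 0.002, -0.125]
contact_force: [-8.0, 2.1, 4.1]
opening: 0.002
grasp_force: 3.9
```

play_rows([
  {"delta_pos": [0.05, 0, 0], "yaw": 0, "jaw": 0},
  {"delta_pos": [0.1, 0, 0], "yaw": 0, "jaw": 0},
  {"delta_pos": [0.15, 0, 0], "yaw": 0, "jaw": 0},
  {"delta_pos": [0.2, 0, 0], "yaw": 0, "jaw": 0},
  {"delta_pos": [0.2, 0, 0], "yaw": 0, "jaw": 0},
  {"delta_pos": [0.2, 0, 0], "yaw": 0, "jaw": 0},
  {"delta_pos": [0.2, 0, 0], "yaw": 0, "jaw": 0},
  {"delta_pos": [0.2, 0, 0], "yaw": 0, "jaw": 0},
])

```text
clock: 7.85
eef_pos: [551.2, 276.4, 35.2]
tcp_rot: [3.14, 0.006, -0.126]
contact_force: [-15.3, 5.9, 11.0]
opening: 0.001
grasp_force: 8.1
```

play_rows([
  {"delta_pos": [-1, 0, 0], "yaw": 0, "jaw": 0},
  {"delta_pos": [-4, 0, 0], "yaw": 0, "jaw": 0},
  {"delta_pos": [-7, 0, 0], "yaw": 0, "jaw": 0},
  {"delta_pos": [-9, 0, -2], "yaw": 0, "jaw": 0},
  {"delta_pos": [-9, 0, -7], "yaw": 0, "jaw": 0},
  {"delta_pos": [-9, 0, -12], "yaw": 0, "jaw": 0},
  {"delta_pos": [-9, 0, -17], "yaw": 0, "jaw": 0},
  {"delta_pos": [-9, 0, -20], "yaw": 0, "jaw": 0},
])

```text
clock: 8.65
eef_pos: [466.7, 288.2, 239.8]
tcp_rot: [-3.138, -0.005, -0.125]
contact_force: [1.0, 0.3, -0.2]
opening: -0.0
grasp_force: 0.0
```

```bash
python3 - <<'E'
from h import *
s=r.sense();print(s["eef_pos"],s["tcp_rot"],s["clock"])
a=.295;X=np.array([np.cos(a),np.sin(a),0]);Y=np.array([-X[1],X[0],0])
b=np.array([563.7,-148,0])
z=np.array([0,0,1])
p=b+Y*38+z*160;mv(p,a)
E
```

```text
[466.71455047 288.15903974 239.7962761 ] [-3.13783574 -0.00532697 -0.12506308] 8.65
-> [ 553. -112.  160.] d cm [13.47 38.63  7.91] yaw -0.42
```

play_rows([
  {"delta_pos": [1, 5, 0], "yaw": 0, "jaw": 0},
  {"delta_pos": [3, 10, 0], "yaw": -0.1, "jaw": 0},
  {"delta_pos": [5, 15, 0], "yaw": -0.2, "jaw": 0},
  {"delta_pos": [7, 20, 0], "yaw": -0.3, "jaw": 0},
  {"delta_pos": [9, 25, 0], "yaw": -0.42, "jaw": 0},
  {"delta_pos": [11, 30, 0], "yaw": -0.42, "jaw": 0},
  {"delta_pos": [13, 35, 0], "yaw": -0.42, "jaw": 0},
  {"delta_pos": [13.5, 38, 0], "yaw": -0.42, "jaw": 0},
])

```text
clock: 9.45
eef_pos: [552.2, -104.8, 235.8]
tcp_rot: [3.14, -0.002, 0.295]
contact_force: [0.8, 0.5, -0.5]
opening: -0.003
grasp_force: 0.0
```

```bash
python3 - <<'E'
from h import *
vision.grab_frame("top");vision.grab_frame("top");vision.grab_frame("scene")
s=r.sense();print(s["eef_pos"],s["tcp_rot"],s["clock"])
a=.295;X=np.array([np.cos(a),np.sin(a),0]);Y=np.array([-X[1],X[0],0])
p=np.array([563.7,-148,86])+Y*40;mv(p,a)
E
```

```text
[ 551.65358159 -105.55204082  235.38184465] [ 3.14023263e+00 -1.22018239e-03  2.90480031e-01] 9.6
-> [ 552. -110.   86.] d cm [-0.1   0.39 14.94] yaw -0.005
```

play_rows([
  {"delta_pos": [0, 0.3, 4], "yaw": 0, "jaw": 0},
  {"delta_pos": [0, 0.3, 8], "yaw": 0, "jaw": 0},
  {"delta_pos": [0, 0.3, 11], "yaw": 0, "jaw": 0},
  {"delta_pos": [0, 0.3, 12.5], "yaw": 0, "jaw": 0},
  {"delta_pos": [0, 0.3, 13.5], "yaw": 0, "jaw": 0},
  {"delta_pos": [0, 0.3, 14.2], "yaw": 0, "jaw": 0},
  {"delta_pos": [0, 0.3, 14.6], "yaw": 0, "jaw": 0},
  {"delta_pos": [0, 0.3, 14.6], "yaw": 0, "jaw": 0},
])

```text
clock: 10.4
eef_pos: [552.2, -105.1, 89.5]
tcp_rot: [3.141, -0.0, 0.295]
contact_force: [-0.5, 0.4, 0.6]
opening: -0.002
grasp_force: 0.0
```

```bash
python3 - <<'E'
from h import *
im,d=vision.grab_frame("top")
cv2.imwrite("pics/t3.png",cv2.resize(im[140:280,150:400,::-1],None,fx=3,fy=3,interpolation=cv2.INTER_CUBIC))
im,d=vision.grab_frame("scene")
cv2.imwrite("pics/s3.png",cv2.resize(im[150:300,150:350,::-1],None,fx=3,fy=3,interpolation=cv2.INTER_CUBIC))
s=r.sense();print(s["eef_pos"],s["tcp_rot"],s["contact_force"],s["clock"])
E
```

```text
[ 552.49994963 -105.32517483   89.98070116] [ 3.14102268e+00 -1.14249253e-03  2.94823860e-01] [-0.50894122 -0.35643043 -0.2198839 ] 10.5
```

View pics/t3.png

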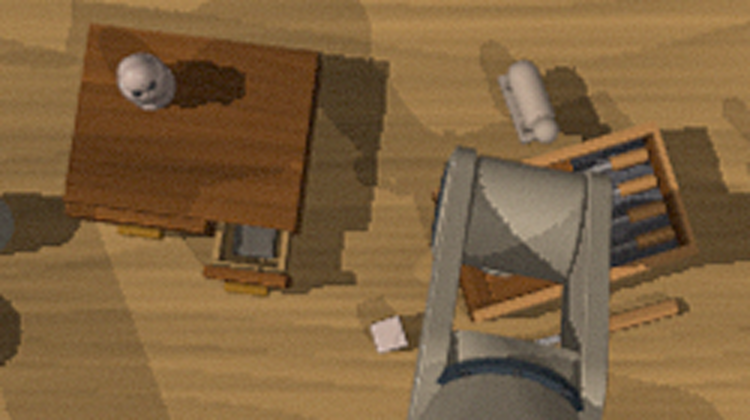

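View pics/s3.png

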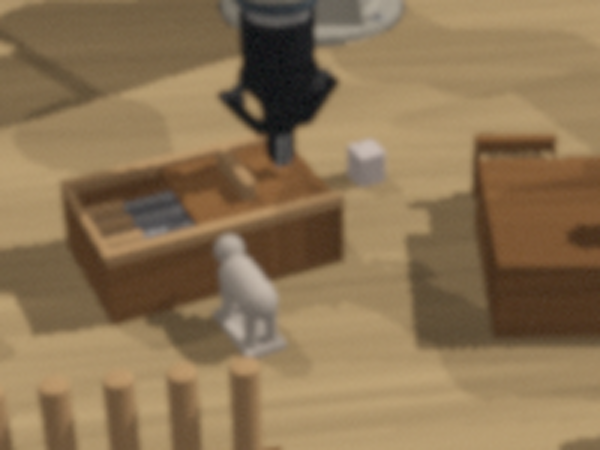

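The wide drawer's front, at (140,220) in the top crop, is flush with the chest, and the narrow drawer is still open at (248,250). The fingers at (282,150) in the scene crop stand on the deck side of the batten at (237,175). I push now.

play_rows([
  {"delta_pos": [0, 1, 0.4], "yaw": 0, "jaw": 0},
  {"delta_pos": [0, 2, 0.4], "yaw": 0, "jaw": 0},
  {"delta_pos": [0, 3, 0.4], "yaw": 0, "jaw": 0},
  {"delta_pos": [0, 4, 0.4], "yaw": 0, "jaw": 0},
  {"delta_pos": [0, 5, 0.4], "yaw": 0, "jaw": 0},
  {"delta_pos": [0, 6, 0.4], "yaw": 0, "jaw": 0},
  {"delta_pos": [0, 7, 0.4], "yaw": 0, "jaw": 0},
  {"delta_pos": [0, 8, 0.4], "yaw": 0, "jaw": 0},
])

```text
clock: 11.3
eef_pos: [575.5, -182.7, 85.3]
tcp_rot: [-3.142, -0.0, 0.295]
contact_force: [0.8, 1.4, 1.4]
opening: -0.001
grasp_force: 1.0
```

play_rows([
  {"delta_pos": [0, 0.6, 0], "yaw": 0, "jaw": 0},
  {"delta_pos": [0, 1.2, 0], "yaw": 0, "jaw": 0},
  {"delta_pos": [0, 1.6, 0], "yaw": 0, "jaw": 0},
  {"delta_pos": [0, 2, 0], "yaw": 0, "jaw": 0},
  {"delta_pos": [0, 2.3, 0], "yaw": 0, "jaw": 0},
  {"delta_pos": [0, 2.6, 0], "yaw": 0, "jaw": 0},
  {"delta_pos": [0, 2.8, 0], "yaw": 0, "jaw": 0},
  {"delta_pos": [0, 3, 0], "yaw": 0, "jaw": 0},
])

```text
clock: 12.1
eef_pos: [583.9, -210.6, 85.2]
tcp_rot: [-3.142, 0.0, 0.295]
contact_force: [-0.5, 2.2, -0.0]
opening: -0.005
grasp_force: 0.8
```

play_rows([
  {"delta_pos": [0, 0.2, 0], "yaw": 0, "jaw": 0},
  {"delta_pos": [0, 0.4, 0], "yaw": 0, "jaw": 0},
  {"delta_pos": [0, 0.6, 0], "yaw": 0, "jaw": 0},
  {"delta_pos": [0, 0.7, 0], "yaw": 0, "jaw": 0},
  {"delta_pos": [0, 0.8, 0], "yaw": 0, "jaw": 0},
  {"delta_pos": [0, 0.9, 0], "yaw": 0, "jaw": 0},
  {"delta_pos": [0, 1, 0], "yaw": 0, "jaw": 0},
  {"delta_pos": [0, 1, 0], "yaw": 0, "jaw": 0},
])

```text
clock: 12.9
eef_pos: [586.8, -220.3, 85.2]
tcp_rot: [3.142, 0.0, 0.295]
contact_force: [-0.5, 0.2, 0.1]
opening: 0.004
grasp_force: 0.3
```

play_rows([
  {"delta_pos": [0, 0.1, 0], "yaw": 0, "jaw": 0},
  {"delta_pos": [0, 0.15, 0], "yaw": 0, "jaw": 0},
  {"delta_pos": [0, 0.2, 0], "yaw": 0, "jaw": 0},
  {"delta_pos": [0, 0.25, 0], "yaw": 0, "jaw": 0},
  {"delta_pos": [0, 0.3, 0], "yaw": 0, "jaw": 0},
  {"delta_pos": [0, 0.35, 0], "yaw": 0, "jaw": 0},
  {"delta_pos": [0, 0.4, 0], "yaw": 0, "jaw": 0},
  {"delta_pos": [0, 0.4, 0], "yaw": 0, "jaw": 0},
])

```text
clock: 13.7
eef_pos: [587.7, -223.2, 85.2]
tcp_rot: [-3.14, 0.0, 0.295]
contact_force: [-1.7, 6.7, 0.4]
opening: -0.002
grasp_force: 3.1
```

play_rows([
  {"delta_pos": [0, 0.1, 0], "yaw": 0, "jaw": 0},
  {"delta_pos": [0, 0.15, 0], "yaw": 0, "jaw": 0},
  {"delta_pos": [0, 0.2, 0], "yaw": 0, "jaw": 0},
  {"delta_pos": [0, 0.25, 0], "yaw": 0, "jaw": 0},
  {"delta_pos": [0, 0.3, 0], "yaw": 0, "jaw": 0},
  {"delta_pos": [0, 0.3, 0], "yaw": 0, "jaw": 0},
  {"delta_pos": [0, 0.3, 0], "yaw": 0, "jaw": 0},
  {"delta_pos": [0, 0.3, 0], "yaw": 0, "jaw": 0},
])

```text
clock: 14.5
eef_pos: [587.7, -223.5, 85.1]
tcp_rot: [-3.136, 0.001, 0.294]
contact_force: [-3.0, 18.5, 6.4]
opening: 0.002
grasp_force: 9.3
```

The force rises with no further travel, so the cover is at its stop. I back off, rise and move clear.

play_rows([
  {"delta_pos": [0, -1, 0], "yaw": 0, "jaw": 0},
  {"delta_pos": [0, -2.5, 0], "yaw": 0, "jaw": 0},
  {"delta_pos": [0, -3.5, -1], "yaw": 0, "jaw": 0},
  {"delta_pos": [0, -3.5, -6], "yaw": 0, "jaw": 0},
  {"delta_pos": [0, -3.5, -11], "yaw": 0, "jaw": 0},
  {"delta_pos": [-4, -3.5, -15], "yaw": 0, "jaw": 0},
  {"delta_pos": [-9, -3.5, -16], "yaw": 0, "jaw": 0},
  {"delta_pos": [-14, -3.5, -16], "yaw": 0, "jaw": 0},
])

```text
clock: 15.3
eef_pos: [450.8, -232.6, 248.2]
tcp_rot: [3.137, -0.004, 0.296]
contact_force: [-0.7, -1.5, -0.7]
opening: 0.0
grasp_force: 0.0
```

play_rows([
  {"delta_pos": [-4, 0, 0], "yaw": 0, "jaw": 0},
  {"delta_pos": [-8, 0, 0], "yaw": 0, "jaw": 0},
  {"delta_pos": [-10, 0, 0], "yaw": 0, "jaw": 0},
  {"delta_pos": [-12, 0, 0], "yaw": 0, "jaw": 0},
  {"delta_pos": [-12, 0, 0], "yaw": 0, "jaw": 0},
  {"delta_pos": [-12, 0, 0], "yaw": 0, "jaw": 0},
  {"delta_pos": [-12, 0, 0], "yaw": 0, "jaw": 0},
  {"delta_pos": [-12, 0, 0], "yaw": 0, "jaw": 0},
])

```text
clock: 16.1
eef_pos: [336.7, -266.8, 245.1]
tcp_rot: [3.141, -0.0, 0.296]
contact_force: [-0.2, 0.6, -0.6]
opening: -0.005
grasp_force: 0.0
```

```bash
python3 - <<'E'
from h import *
im,d=vision.grab_frame("top");cal=vision.calibration("top")
cv2.imwrite("pics/t4.png",cv2.resize(im[140:280,110:470,::-1],None,fx=2.2,fy=2.2,interpolation=cv2.INTER_CUBIC))
for t,z in(("wide_drawer_pull",41),("narrow_drawer_pull",41),("cover_batten",100),("offcut",0)):
    for o in vision.landmark_of("top",t)[:1]: print(t,np.round(ray_z(cal,o["uv"],z),1))
s=r.sense();print(s["eef_pos"],s["contact_force"],s["clock"])
E
```

```text
narrow_drawer_pull [490.9 149.2  41. ]
cover_batten [ 598.5 -241.9  100. ]
offcut [454.2   7.8   0. ]
[ 336.25448423 -266.90891258  244.93537418] [-0.27002232 -0.23118635 -0.0913311 ] 16.35
```

View pics/t4.png

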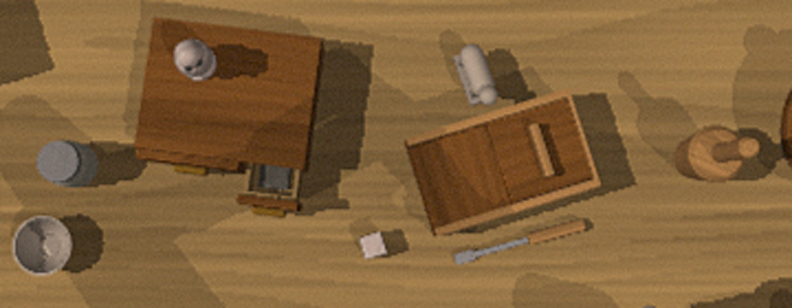

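The final picture shows the wide drawer flush at (190,165) and the cover shut over the tray, with its batten at (540,150). The narrow drawer is still open at (272,190), and everything else stands where it was.

```bash
python3 -c "
from rig import r
print(r.sign_off())"
```

```text
the job is handed in; nothing more can be done
None
```

The wide drawer and then the cover were pushed shut to their hard stops. The last picture shows the narrow drawer still open and nothing else moved, and the job was handed in at about 16 s.

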